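# Close and start the bench centrifuge

### The job

The small bench centrifuge is loaded and its lid stands open. Push the lid fully shut with the fingertips, without slamming it and without taking hold of it or reaching inside it, then press the big round start key on its front panel and move clear. Leave the two small keys and the things standing round the machine alone.

Things in the scene. Friction and masses are not known exactly. Their poses are not given: they have to be found in the camera images.
- centrifuge: White bench centrifuge, heavy and fixed: 240 mm deep (x), 220 wide (y), deck 100 high, 124 to the top of the shut lid. Origin: centre of its underside; x points from its front (the side with the keys, towards the robot, turned up to 21 degrees) to its back, z up. The front 65 mm is the key panel, sloping up from 66 mm high in front to 100 mm at the deck with the rotor chamber.
- lid (a joint): Lid's hinge angle, rad: 0 = fully shut on its stop, grows as it opens upward, stop at 1.4; starts at 0.75 to 1.15. Stiff hinge: the lid stays where it is left; 3 N or less at its edge moves it. White slab 200 mm wide, 168 mm from hinge line to front edge, with a 64 mm wide lip 8 mm farther forward in the middle; smooth outer face 18 mm beyond the hinge line; 22 mm thick with its liner.
- lid_hinge (a point): Middle of the hinge line, which runs along the centrifuge's y axis, 110 mm behind its origin and 106 mm above the table. At angle a the lid runs from here along (-cos a, 0, sin a) in the centrifuge's axes and its outer face looks along (sin a, 0, cos a). The point's own axes turn with the lid.
- lid_edge (a point): Middle of the lid's front (free) edge, on its outer face; it moves with the lid. In the lid's axes it lies 168 mm from the hinge line and 18 mm outward.
- lid_inside (a point): Middle of the lid's grey inner side (186 x 144 mm, with a round black seal), which faces the rotor; fingers have no business on it. It lies 85 mm from the hinge line and 4 mm inward.
- start_key (a joint): Travel in m of the start key into the panel: 0 = up, 0.005 = fully down; it springs back (about 1.8 N to start it moving, 4 N at the bottom). It counts as pressed from 0.0035.
- start_key_top (a point): Centre of the top of the start key: the big round white key on the grey panel, 26 mm across, 8 mm proud of the panel, on the panel's right-hand side as seen from the front (the centrifuge's -y side). The point's z axis is the panel's outward normal, tilted 27.6 degrees from vertical towards the front; the key moves against it.
- small_key_up (a joint): Travel in m of the upper of the two small round keys (12 mm across, 4 mm proud) in the middle of the panel, 66 mm from the start key; 0 = up, 0.0025 = fully down. Leave alone.
- small_key_down (a joint): The same for the lower small key, 22 mm down the slope from the upper one. Leave alone.
- dropper_a: Small dropper bottle, white with a black bulb cap, 27 mm across and 78 mm tall, standing loose beside the key panel, to the left of the centrifuge as seen from the front. Origin: centre of its underside.
- dropper_b: The same kind of dropper bottle, standing beside the key panel to the right of the centrifuge. Origin: centre of its underside.
- tube_rack: Low rack with small sample tubes, 110 x 62 mm, 47 mm high, loose, beside the centrifuge on one side. Origin: centre of its underside, x along its length.
- slide_box: Open white box of glass slides, 95 x 85 mm, 30 mm high, loose, beside the centrifuge on the other side. Origin: centre of its underside.

How it is judged:
On the way, in this order (a step that is already met when the one before it is completed fails the run):
1. the lid is pushed fully shut (value of joint lid below 0.02 rad), for 0.2 s.
2. the start key is pressed with the lid shut (value of joint start_key above 0.0035 m and value of joint lid below 0.03 rad), for 0.05 s.
At the end, for the whole second after the job is handed in: The lid is fully shut (within 0.02 rad, about 3 mm at its front edge), the start key has been pressed after that and is up again, and the bottles, the rack and the slide box stand where they stood (within 15 mm), upright and at rest (value of joint lid below 0.02 rad and value of joint start_key below 0.001 m and linear speed of each of dropper_a, dropper_b below 0.02 m/s and angle between each of dropper_a, dropper_b's own z axis and vertical below 0.15 rad and distance of each of dropper_a, dropper_b, tube_rack, slide_box from where it was at the start of the episode below 0.015 m); the robot touches nothing.
It fails at once if the start key is pressed while the lid is open (over 0.1 rad) (value of joint start_key above 0.0025 m and value of joint lid above 0.1 rad).
It fails at once if the lid is slammed (faster than 2.5 rad/s) (velocity of joint lid below -2.5 rad/s).
It fails at once if the lid is taken hold of, reached into (a finger presses on its inner side) or lifted farther open past 1.3 rad (contact force between the fingers and lid_c0 above 1 N or value of joint lid above 1.3 rad).
It fails at once if a small key is pressed (value of joint any of small_key_up, small_key_down above 0.0015 m).
It fails at once if something standing round the machine is lifted, carried, shifted by more than 15 mm or knocked over (distance of any of dropper_a, dropper_b, tube_rack, slide_box from where it was at the start of the episode above 0.015 m or angle between any of dropper_a, dropper_b's own z axis and vertical above 0.5 rad).
It also fails if it takes over 35 s, if anything falls off the work surface, if the arm or the gripper's body presses on something with over 40 N, if the wrist force passes 120 N, or if a joint passes its speed limit or range.

### The arm

A 6-joint arm with a two-finger parallel gripper is mounted at the origin on the work surface. World frame = base frame: x ahead of the robot, y to its left, z up, the work surface at z = 0. Lengths are in m, angles in rad, forces in N, time in s.
With the tool pointing down it reaches from about 0.425 to 0.95 m from the base axis. Payload 3.5 kg.
Tool frame: the origin (TCP) lies on the centre line of the jaws, within the pads' length; the fingertips stand tip_extent ahead of it and the grasp point (between the pads) lies 2 mm behind it (tip_extent is the distance from the TCP to the fingertips, in m); z points along the fingers, y is the direction in which the jaws open and shut (so a half turn about z gives the same grasp; the last joint's range is limited). The gripper opens to 85 mm and grips with 20 to 120 N. Pads are 22 mm wide; open, the fingers measure 114 mm over their backs; the gripper's body (76 mm by 85 mm) begins 54 mm behind the grasp point. The pads swing forward as they close: fully open they stand 13 mm farther back than shut.
Start: joints at [1.058, 0.286, 1.577, -0, 1.279, -0.15], TCP at [0.24, 0.631, 0.248] pointing down, gripper open.
Joint ranges: [-2.77, 2.77], [-0.9, 2.22], [0.21, 2.48], [-1.53, 4.67], [0.24, 2.81], [-2.84, 2.84]. Speed limits (rad/s): [2.79, 2.79, 3.14, 3.14, 3.14, 3.14].

### API

Orientations are given as a unit quaternion [x, y, z, w].
In Python, from plant import * gives the robot as it stands.
- The arm moves only by the shell command python3 -m crank 'ROWS' [FORCE]. ROWS is JSON, a list of rows, each a list of 7 numbers: the gripper's target within -1 to 1 (shut at 1, half-way at 0, fully open at -1), then the shift along the tool's x, y, z in cm, then the turn, a rotation vector about the tool's x, y, z in degrees. In form: [[fingers, tx, ty, tz, wx, wy, wz], ...]. A call has 1 to 5 rows; each row shifts and turns the commanded pose from where the row before left it, along the tool's axes as they then stand; what a row does not reach is not made up. A row lasts 1/10 s, in which the tool goes at most 50 mm and 8.59 degrees, less where a joint would pass 70% of its speed; a pose out of reach is approached as far as the arm can. A call is refused whole if a number of a shift passes 5 or a number of a turn 8.59, either way. A call with a gripper value outside its range is refused whole. The fingers move at their own pace and stop on an object; FORCE is the grip in N (left out, the last holds). Time passes only in rows, so rows that do not move let the fingers close. It gives the time, the measured TCP pose, the force and the opening at its end, in the units of the state.
- get_state(): the state, without advancing time (a new reading comes with each control period).
- read_camera(name): name is "side" or "top"; returns a dict with "color" (480x640x3 uint8, red, green, blue), "vfov" (degrees; the focal length in pixels is half the picture's height over the tangent of half this angle, whatever the lens; pixels are square), "cx", "cy" (the principal point, pixels), "cam_to_world" (4x4, takes a point from camera to world coordinates). Camera axes: x right, y up, looking along -z (the intrinsics and any distortion apply to the point x, -y, -z); pixel columns grow to the right and rows downward; lengths in m; the calibration is good to about 2 mm. A picture is of the moment at which its call begins. There is no depth.
- sign_off(): hands the job in, once; it reports no verdict.
Trained networks look in the newest picture that a camera, given by its name, has taken for a name from the list of things; names that differ only in an ending like _2 or _b are one class to them, and where a whole thing is asked for, a point or a joint stands for the part that bears it (a point fixed in the world has none). Each returns a list of dicts, best first, with "p" (0 to 1); they miss things now and then, are a little off and sometimes report something else, mostly with a low value. They report only what shows in the picture. A call takes as long as a camera call.
- trace(thing, camera): "pixels" (480x640 bool, what is visible of it) and "location" ([column, row] in pixels, amid what is visible of it).
- place_of(thing, camera): "location" ([column, row] in pixels: a listed point, or the origin of a listed thing).
The state is a dict: "time": time; "qpos": joint angles; "dq": joint speeds; "joint_efforts": joint torques, N m; "eef_pos": TCP position; "tcp_rot": TCP orientation; "contact_force": force on the tool from outside, world axes, zero at the start; "wrist_torque": the same for the moment, N m; "opening": opening from 0.0 (shut) to 1.0 (fully open).
Only numpy, scipy, OpenCV 4.12 (cv2) and the standard library are available. Lean on these libraries where they do the work, as an engineer would, in place of code of your own. Each camera call takes 0.05 s, during which the arm holds its last target.

## Working session

There is one attempt and no reset: what is moved stays moved. The work goes in short steps, Python scripts to look and compute and a shell command to move; the robot and the scene stay as the last step left them, time stands still between calls to the robot, and variables do not carry over. Pictures are saved under pics/ and viewed, and the job is handed in when it is done.

```bash
ls; mkdir -p pics
cat > h.py <<'E'
from plant import *
import numpy as np, cv2
E
python3 - <<'E'
from h import *
s=get_state(); print({k:np.round(v,3) for k,v in s.items()})
try: print(tip_extent)
except Exception as e: print(e)
for n in("side","top"):
    c=read_camera(n); cv2.imwrite(f"pics/{n}0.png",c["color"][:,:,::-1])
    print(n,[ (k,np.round(v,3)) for k,v in c.items() if k!="color"])
    for t in("centrifuge","lid_hinge","lid_edge","start_key_top","lid_inside","dropper_a","tube_rack","slide_box","small_key_up","small_key_down"):
        try: print(t,[(np.round(d["location"],1).tolist(),round(d["p"],2)) for d in place_of(t,n)][:3])
        except Exception as e: print(t,e)
E
```

```text
pics
{'time': np.float64(0.0), 'qpos': array([ 1.058,  0.287,  1.578,  0.   ,  1.279, -0.15 ]), 'dq': array([ 0.001, -0.   ,  0.   , -0.   ,  0.   , -0.001]), 'joint_efforts': array([ 1.0000e-03, -4.0599e+01, -2.9263e+01, -0.0000e+00,  6.0000e-03,
       -0.0000e+00]), 'eef_pos': array([0.239, 0.631, 0.247]), 'tcp_rot': array([ 0.18 ,  0.984, -0.001, -0.   ]), 'contact_force': array([-0.095,  0.532,  0.029]), 'wrist_torque': array([-0.015,  0.014, -0.019]), 'opening': np.float64(1.0)}
0.017
side [('vfov', np.float64(50.757)), ('cx', np.float64(323.929)), ('cy', np.float64(243.879)), ('cam_to_world', array([[-0.917,  0.237, -0.319,  0.346],
       [-0.397, -0.505,  0.767,  0.636],
       [ 0.02 ,  0.83 ,  0.557,  0.535],
       [ 0.   ,  0.   ,  0.   ,  1.   ]]))]
centrifuge [([314.6, 300.0], 0.79)]
lid_hinge [([246.1, 228.4], 0.92)]
lid_edge [([306.6, 160.7], 0.96)]
start_key_top [([380.3, 243.8], 0.63), ([244.5, 229.5], 0.42)]
lid_inside [([281.5, 208.4], 0.83)]
dropper_a [([330.2, 375.9], 0.97), ([379.2, 245.7], 0.42)]
tube_rack [([235.8, 380.9], 0.88)]
slide_box []
small_key_up it
[... 396 characters left out ...]
0.04 ],
       [ 0.01 ,  0.179,  0.984,  1.001],
       [ 0.   ,  0.   ,  0.   ,  1.   ]]))]
centrifuge [([304.2, 213.5], 0.79)]
lid_hinge [([298.9, 131.3], 0.83), ([299.8, 171.5], 0.45)]
lid_edge [([303.3, 171.5], 0.71), ([190.6, 203.7], 0.36)]
start_key_top [([350.9, 261.8], 0.64)]
lid_inside [([298.7, 156.7], 0.75)]
dropper_a [([406.1, 243.9], 0.74)]
tube_rack [([188.7, 203.7], 0.93), ([302.1, 171.6], 0.27)]
slide_box [([427.0, 177.0], 0.7), ([221.0, 267.6], 0.21)]
small_key_up it knows: centrifuge, dropper, lid_edge, lid_hinge, lid_inside, slide_box, start_key_top, tube_rack
small_key_down it knows: centrifuge, dropper, lid_edge, lid_hinge, lid_inside, slide_box, start_key_top, tube_rack
```

View pics/side0.png

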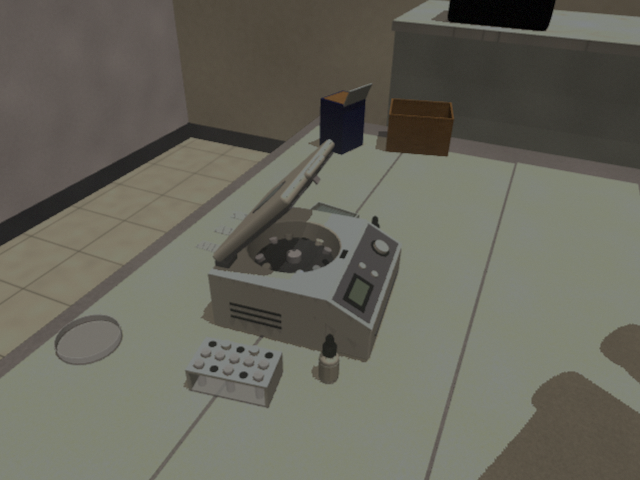

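View pics/top0.png

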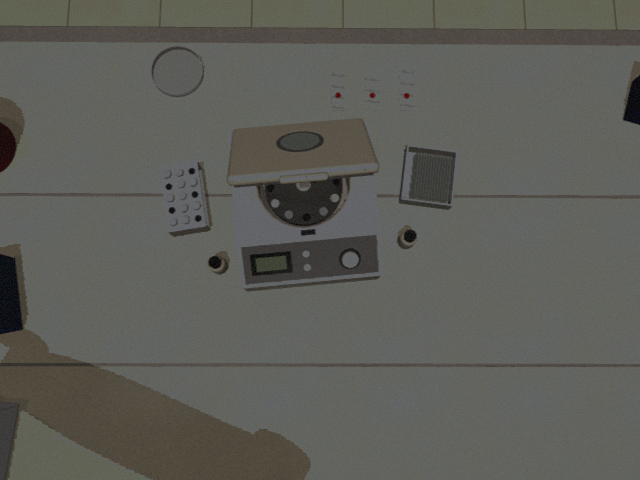

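The side view shows the lid open, with its free edge near (307,161), the start key at (381,246) and a dropper at (330,375). The top view shows the start key at (350,259), the lid edge near (304,178), droppers at (217,263) and (408,238), the rack on the left and the slide box on the right. Next I'll fit the centrifuge pose.

```bash
cat >> h.py <<'E'
from scipy.optimize import least_squares
from scipy.spatial.transform import Rotation as R
def proj(c,P):
    M=np.linalg.inv(c["cam_to_world"]); p=np.atleast_2d(P)@M[:3,:3].T+M[:3,3]
    f=240/np.tan(np.radians(c["vfov"]/2))
    return np.c_[c["cx"]+f*p[:,0]/-p[:,2], c["cy"]-f*p[:,1]/-p[:,2]]
def model(q):
    x,y,w,a,kx,ky=q
    sl=np.arctan2(34,65); n=np.array([-np.sin(sl),0,np.cos(sl)])
    L=lambda d,o:np.array([.11,0,.106])+d*np.array([-np.cos(a),0,np.sin(a)])+o*np.array([np.sin(a),0,np.cos(a)])
    key=np.array([kx,ky,.1+(kx+.055)*34/65])+.008*n
    P={"lid_hinge":L(0,0),"lid_edge":L(.168,.018),"lid_inside":L(.085,-.004),"start_key_top":key,"fl":np.array([-.12,.11,.066]),"fr":np.array([-.12,-.11,.066])}
    Rz=R.from_euler("z",w).as_matrix()
    return {k:Rz@v+[x,y,0] for k,v in P.items()}
E
python3 - <<'E'
from h import *
obs={"side":{"lid_hinge":(246.1,228.4),"lid_edge":(306.6,160.7),"lid_inside":(281.5,208.4),"start_key_top":(381,245.5)},
"top":{"lid_hinge":(298.9,131.3),"lid_edge":(303.3,171.5),"lid_inside":(298.7,156.7),"start_key_top":(350.3,260),"fl":(246,286),"fr":(379,276)}}
C={n:read_camera(n) for n in obs}
def res(q):
    m=model(q); return np.concatenate([proj(C[n],m[k])[0]-o for n in obs for k,o in obs[n].items()])
r=least_squares(res,[.55,.05,0,1,-.09,-.06],loss="soft_l1",f_scale=2)
print(np.round(r.x,4)); i=0
rr=res(r.x).reshape(-1,2)
for n in obs:
    for k in obs[n]: print(n,k,np.round(rr[i],1)); i+=1
for k,v in model(r.x).items(): print(k,np.round(v,4))
# triangulate droppers base
def ray(c,u,z):
    f=240/np.tan(np.radians(c["vfov"]/2)); d=c["cam_to_world"][:3,:3]@np.array([(u[0]-c["cx"])/f,-(u[1]-c["cy"])/f,-1]); o=c["cam_to_world"][:3,3]
    return o+d*(z-o[2])/d[2]
print("droppers caps",ray(C["top"],(214,263),.075),ray(C["top"],(410,236),.075), "rack",ray(C["top"],(186,198),.047),"slide",ray(C["top"],(428,177),.03))
print(get_state()["time"])
E
```

```text
[ 0.608   0.0544  0.0814  0.8113 -0.0911 -0.0622]
side lid_hinge [0.3 2.5]
side lid_edge [1.2 1.8]
side lid_inside [ 0.  -3.3]
side start_key_top [ 0.5 -0.5]
top lid_hinge [-0.2 -1.2]
top lid_edge [-1.2 -1.5]
top lid_inside [2.2 0.2]
top start_key_top [-0.4 -0.1]
top fl [-7.1  0.7]
top fr [ 2.4 -0.5]
lid_hinge [0.7176 0.0633 0.106 ]
lid_edge [0.6153 0.055  0.2402]
lid_inside [0.6564 0.0584 0.1649]
start_key_top [ 0.5185 -0.0153  0.0882]
fl [0.4794 0.1543 0.066 ]
fr [ 0.4973 -0.065   0.066 ]
droppers caps [0.51480414 0.19217706 0.075     ] [ 0.55782362 -0.10938711  0.075     ] rack [0.62340709 0.24519121 0.047     ] slide [ 0.66474332 -0.14891107  0.03      ]
1.0
```

Fit: yaw 4.7°, lid about 0.81 rad, and the key height is consistent with the panel. I'll shut the fingers, lift, and turn to line up with the machine.

```bash
python3 -m crank '[[1,0,0,-2,0,0,-8.5],[1,0,0,-2,0,0,-8.5],[1,0,0,-2,0,0,-8.5],[1,0,0,-1,0,0,0]]' 30
python3 - <<'E'
from h import *
print(tip_extent); s=get_state(); print(R.from_quat(s["tcp_rot"]).as_matrix().round(3))
E
```

```text
time: 1.4
eef_pos: [0.2398, 0.6316, 0.3209]
tcp_rot: [-0.041, 0.999, 0.001, 0.001]
contact_force: [-0.0, 0.5, -0.2]
opening: 0.33
0.017
[[-0.997 -0.082  0.002]
 [-0.082  0.997  0.003]
 [-0.002  0.003 -1.   ]]
```

```bash
python3 -m crank '[[1,-2.4,-4.1,0,0,0,0],[1,-2.4,-4.1,0,0,0,0],[1,-2.4,-4.1,0,0,0,0],[1,-2.4,-4.1,0,0,0,0],[1,-2.4,-4.1,0,0,0,0]]'
python3 -m crank '[[1,-2.4,-4.1,0,0,0,0],[1,-2.4,-4.1,0,0,0,0],[1,-2.4,-4.1,0,0,0,0],[1,-2.4,-4.1,0,0,0,0],[1,0,0,0,0,0,0]]'
```

```text
time: 1.9
eef_pos: [0.3765, 0.4349, 0.3179]
tcp_rot: [-0.039, 0.999, -0.0, -0.0]
contact_force: [1.1, 0.5, -0.2]
opening: 0.003
time: 2.4
eef_pos: [0.4877, 0.2768, 0.3178]
tcp_rot: [-0.036, 0.999, -0.001, 0.0]
contact_force: [0.1, 0.1, 0.2]
opening: 0.001
```

```bash
python3 -m crank '[[1,-2.4,-4.1,0,0,0,0],[1,-2.4,-4.1,0,0,0,0],[1,-2.4,-4.1,0,0,0,0],[1,-2.4,-4.1,0,0,0,0],[1,-2.4,-4.1,0,0,0,0]]'
python3 -m crank '[[1,-1.7,-2.6,0,0,0,0],[1,0,0,0,0,0,0]]'
cat >> h.py <<'E'
def cf(p=None):
    s=get_state(); p=s["eef_pos"] if p is None else p
    return (R.from_euler("z",-.0814).as_matrix()@(p-[.608,.0544,0])).round(4)
E
python3 - <<'E'
from h import *
c=read_camera("side"); cv2.imwrite("pics/side1.png",c["color"][:,:,::-1]); print(cf(), get_state()["tcp_rot"].round(3))
c=read_camera("top"); cv2.imwrite("pics/top1.png",c["color"][:,:,::-1])
E
```

```text
time: 2.9
eef_pos: [0.6221, 0.0859, 0.318]
tcp_rot: [-0.04, 0.999, 0.0, -0.0]
contact_force: [0.4, 0.3, -0.3]
opening: 0.0
time: 3.1
eef_pos: [0.6421, 0.0593, 0.3171]
tcp_rot: [-0.038, 0.999, -0.0, -0.001]
contact_force: [-0.1, 0.2, -0.4]
opening: -0.002
[0.0335 0.0041 0.3173] [-0.039  0.999  0.    -0.001]
```

View pics/side1.png

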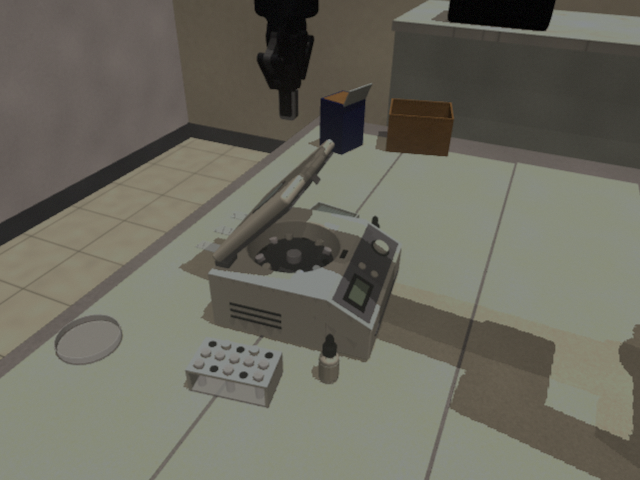

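Fingertips at (288,117) are above and behind the lid edge at (307,161), as planned. Descending to contact.

```bash
python3 -m crank '[[1,0,0.4,2,0,0,0],[1,0,0,2,0,0,0],[1,0,0,1.5,0,0,0],[1,0,0,1,0,0,0],[1,0,0,0,0,0,0]]'
python3 -c "from h import *;print(cf())"
```

```text
time: 3.7
eef_pos: [0.6391, 0.067, 0.2513]
tcp_rot: [-0.041, 0.999, 0.0, -0.002]
contact_force: [0.2, -0.1, -0.4]
opening: 0.001
[0.032  0.01   0.2513]
```

```bash
python3 -m crank '[[1,0,-0.5,0.6,0,0,0],[1,0,-0.4,0.6,0,0,0],[1,0.6,0,0.6,0,0,0],[1,0.7,0,0.7,0,0,0],[1,0.7,0,0.7,0,0,0]]'
python3 - <<'E'
from h import *
print(cf()); c=read_camera("side"); cv2.imwrite("pics/side2.png",c["color"][:,:,::-1])
E
```

```text
time: 4.2
eef_pos: [0.6208, 0.055, 0.2214]
tcp_rot: [-0.041, 0.999, -0.0, 0.001]
contact_force: [0.3, -0.8, 0.1]
opening: 0.002
[ 0.0128 -0.0004  0.2214]
```

View pics/side2.png

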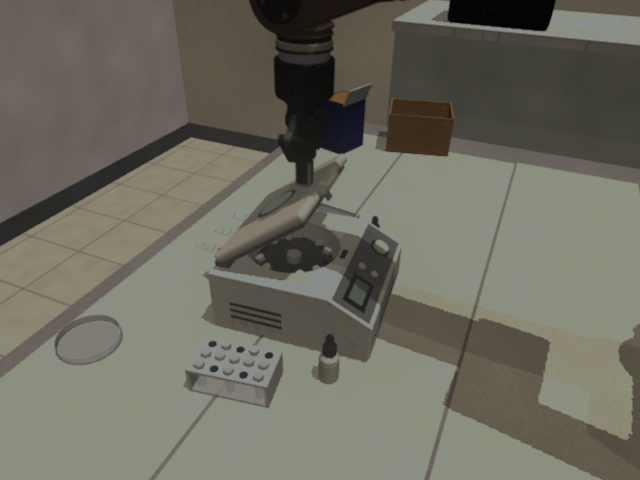

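The lid follows; fingertips at about (305,183) rest on its outer face just behind the front edge. Continuing along the arc.

```bash
python3 -m crank '[[1,0.6,0,0.8,0,0,0],[1,0.6,0,0.8,0,0,0],[1,0.6,0,0.9,0,0,0],[1,0.4,0,0.9,0,0,0],[1,0.4,0,0.9,0,0,0]]'
python3 -m crank '[[1,0.4,0,0.9,0,0,0],[1,0.3,0,0.9,0,0,0],[1,0.2,0,0.8,0,0,0],[1,0.1,0,0.6,0,0,0],[1,0,0,0,0,0,0]]'
python3 - <<'E'
from h import *
print(cf()); c=read_camera("side"); cv2.imwrite("pics/side3.png",c["color"][:,:,::-1])
E
```

```text
time: 4.75
eef_pos: [0.5944, 0.0534, 0.1772]
tcp_rot: [-0.041, 0.999, 0.0, -0.001]
contact_force: [-0.1, 0.0, 0.2]
opening: 0.001
time: 5.25
eef_pos: [0.5843, 0.0526, 0.1448]
tcp_rot: [-0.041, 0.999, 0.0, -0.001]
contact_force: [-0.6, 0.1, -0.7]
opening: -0.003
[-2.370e-02  1.000e-04  1.448e-01]
```

View pics/side3.png

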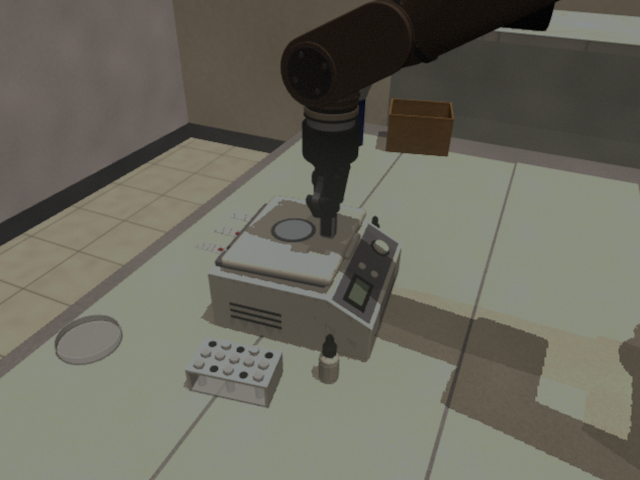

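Lid almost shut, with the fingertip at (328,235) on its top. I'll press slowly until the force rises.

```bash
python3 -m crank '[[1,0,0,0.2,0,0,0],[1,0,0,0.2,0,0,0],[1,0,0,0.1,0,0,0],[1,0,0,0,0,0,0]]'
```

```text
time: 5.7
eef_pos: [0.5853, 0.0525, 0.1413]
tcp_rot: [-0.041, 0.999, -0.0, 0.0]
contact_force: [-0.6, 0.4, 0.3]
opening: 0.0
```

```bash
python3 -m crank '[[1,0,0,0.2,0,0,0],[1,0,0,0.1,0,0,0],[1,0,0,0,0,0,0]]'; python3 -m crank '[[1,0,0,0.1,0,0,0],[1,0,0,0.1,0,0,0],[1,0,0,0,0,0,0]]'
```

```text
time: 6.0
eef_pos: [0.5855, 0.0525, 0.141]
tcp_rot: [-0.041, 0.999, -0.0, -0.0]
contact_force: [-5.8, -0.1, 11.0]
opening: -0.003
time: 6.3
eef_pos: [0.5855, 0.0525, 0.1409]
tcp_rot: [-0.041, 0.999, -0.0, -0.0]
contact_force: [-9.7, -0.9, 17.7]
opening: -0.003
```

The lid is on its stop: 17 N with no further travel, and the height matches 124 mm. Lifting off, then tilting and moving to the key.

```bash
python3 -m crank '[[1,0,0,0,0,0,0],[1,0,0,-1.5,0,0,0],[1,0,0,-4,0,0,0],[1,0,0,-4,0,0,0],[1,2,-2,0,0,0,0]]'
python3 -m crank '[[1,2,-2,0,0,0,0],[1,2,-2,0,0,-8.5,0],[1,0,0,0,0,-8.5,0],[1,0,0,0,0,-8.5,0],[1,0,0,0,0,0,0]]'
python3 - <<'E'
from h import *
s=get_state(); print(cf(), s["qpos"].round(2)); M=R.from_euler("z",-.0814).as_matrix()@R.from_quat(s["tcp_rot"]).as_matrix(); print(M.round(3))
C={}
for n in("side","top"):
    c=C[n]=read_camera(n); cv2.imwrite(f"pics/{n}4.png",c["color"][:,:,::-1])
    print([(np.round(d["location"],1).tolist(),round(d["p"],2)) for t in("lid_edge","start_key_top") for d in place_of(t,n)])
    q=[.608,.0544,.0814,0,-.0911,-.0622]; m=model(q); print({k:proj(c,v).round(1).tolist() for k,v in m.items()})
tip=.017
k=np.array([-.0948,-.0622,.0882]); p=cf()+M[:,2]*tip
print("tip->key in tool cm",(M.T@(k-p)*100).round(2))
E
```

```text
time: 6.8
eef_pos: [0.5716, 0.0316, 0.2394]
tcp_rot: [-0.042, 0.999, -0.001, 0.008]
contact_force: [-0.2, -0.4, 0.3]
opening: 0.003
time: 7.3
eef_pos: [0.5269, -0.0119, 0.2285]
tcp_rot: [-0.039, 0.975, 0.01, 0.219]
contact_force: [-0.3, 1.0, 0.2]
opening: 0.0
[-0.0862 -0.0595  0.2285] [-0.29 -0.25  2.2   0.22  0.79 -2.06]
[[-0.904  0.001  0.427]
 [ 0.001  1.     0.001]
 [-0.427  0.002 -0.904]]
[([351.9, 242.5], 0.8), ([378.0, 242.8], 0.7)]
{'lid_hinge': [[246.4, 230.9]], 'lid_edge': [[349.3, 242.1]], 'lid_inside': [[296.8, 243.5]], 'start_key_top': [[381.5, 245.0]], 'fl': [[368.7, 330.3]], 'fr': [[401.7, 244.0]]}
[([305.4, 236.1], 0.57)]
{'lid_hinge': [[298.7, 130.1]], 'lid_edge': [[306.9, 235.0]], 'lid_inside': [[302.9, 184.0]], 'start_key_top': [[349.9, 259.8]], 'fl': [[238.9, 286.7]], 'fr': [[381.4, 275.5]]}
tip->key in tool cm [ 7.38 -0.22 10.79]
```

View pics/side4.png

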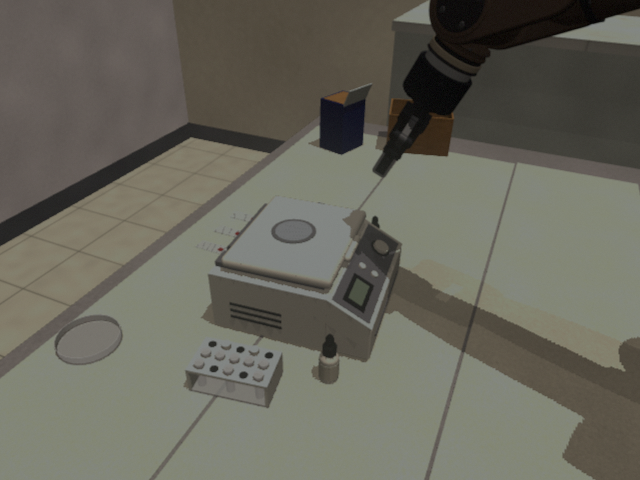

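View pics/top4.png

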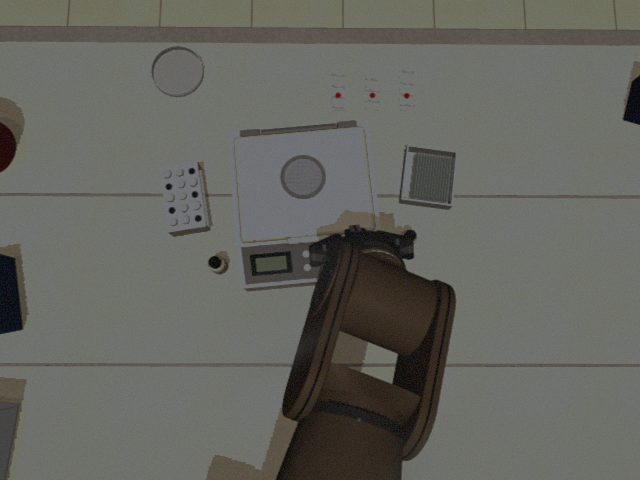

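The lid is shut; its front edge at (350,242) in the side view matches the model at angle 0. The key is at (381,246), with the fingers at (380,170) above it. Moving over the key, 1.5 to 2 cm short of it.

```bash
python3 -m crank '[[1,3.7,-0.1,0,0,0,0],[1,3.7,-0.1,0,0,0,0],[1,0,0,3,0,0,0],[1,0,0,3,0,0,0],[1,0,0,2.8,0,0,0]]'
python3 -m crank '[[1,0,0,0,0,0,0]]'
cat >> h.py <<'E'
def tokey():
    s=get_state(); M=R.from_euler("z",-.0814).as_matrix()@R.from_quat(s["tcp_rot"]).as_matrix()
    p=cf()+M[:,2]*.017; print("q",s["qpos"].round(2),"tip->key tool cm",(M.T@(np.array([-.0948,-.0622,.0882])-p)*100).round(2))
E
python3 - <<'E'
from h import *
tokey()
c=read_camera("side"); cv2.imwrite("pics/side5.png",cv2.resize(c["color"][150:330,280:520,::-1],None,fx=3,fy=3))
E
```

```text
time: 8.1
eef_pos: [0.5032, -0.0167, 0.1203]
tcp_rot: [-0.04, 0.974, 0.009, 0.221]
contact_force: [0.0, -0.0, -0.2]
opening: -0.002
time: 8.2
eef_pos: [0.5009, -0.0158, 0.1165]
tcp_rot: [-0.04, 0.975, 0.011, 0.217]
contact_force: [0.3, 0.4, -0.3]
opening: -0.0
q [-0.31 -0.14  2.34  0.32  0.56 -2.2 ] tip->key tool cm [-0.4  -0.1   1.61]
```

View pics/side5.png

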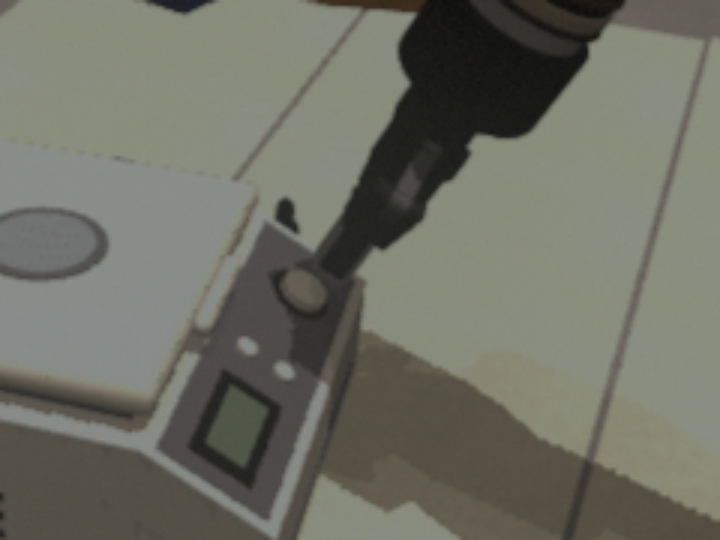

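The tip at (335,268) in the crop is just short of the key at (303,290). Small sideways correction, then approach and press.

```bash
python3 -m crank '[[1,-0.4,-0.1,0,0,0,0],[1,0,0,0.7,0,0,0],[1,0,0,0.6,0,0,0],[1,0,0,0,0,0,0]]'; python3 -c "
from h import *; tokey()"
```

```text
time: 8.65
eef_pos: [0.511, -0.0168, 0.1098]
tcp_rot: [-0.04, 0.975, 0.009, 0.22]
contact_force: [0.5, 0.3, 0.6]
opening: -0.006
q [-0.31 -0.1   2.32  0.33  0.53 -2.21] tip->key tool cm [0.23 0.08 0.58]
```

```bash
python3 -m crank '[[1,0,0,0.3,0,0,0],[1,0,0,0.2,0,0,0],[1,0,0,0,0,0,0]]'; python3 -c "
from h import *; tokey()"; python3 -m crank '[[1,0,0,0.2,0,0,0],[1,0,0,0,0,0,0]]'; python3 -c "
from h import *; tokey()"
```

```text
time: 8.95
eef_pos: [0.513, -0.0166, 0.1052]
tcp_rot: [-0.04, 0.975, 0.009, 0.22]
contact_force: [0.1, 0.6, -0.1]
opening: -0.004
q [-0.31 -0.09  2.32  0.33  0.52 -2.22] tip->key tool cm [0.22 0.08 0.08]
time: 9.15
eef_pos: [0.514, -0.0165, 0.1037]
tcp_rot: [-0.04, 0.975, 0.009, 0.22]
contact_force: [-2.0, 0.4, 2.2]
opening: -0.001
q [-0.31 -0.08  2.31  0.34  0.52 -2.22] tip->key tool cm [ 0.24  0.08 -0.1 ]
```

Key contact starts where predicted (about 3 N). Continuing through its travel.

```bash
python3 -m crank '[[1,0,0,0.2,0,0,0],[1,0,0,0,0,0,0]]';python3 -m crank '[[1,0,0,0.2,0,0,0],[1,0,0,0,0,0,0]]'; python3 -c "
from h import *; tokey()"; python3 -m crank '[[1,0,0,0.1,0,0,0],[1,0,0,0,0,0,0]]'; python3 -c "
from h import *; tokey()"
```

```text
time: 9.35
eef_pos: [0.5149, -0.0165, 0.102]
tcp_rot: [-0.04, 0.975, 0.009, 0.221]
contact_force: [-2.2, 0.2, 2.9]
opening: -0.001
time: 9.55
eef_pos: [0.5158, -0.0164, 0.1004]
tcp_rot: [-0.04, 0.975, 0.009, 0.22]
contact_force: [-4.5, 0.5, 6.6]
opening: -0.003
q [-0.3  -0.07  2.31  0.34  0.51 -2.22] tip->key tool cm [ 0.26  0.09 -0.47]
time: 9.75
eef_pos: [0.516, -0.0164, 0.1002]
tcp_rot: [-0.041, 0.975, 0.009, 0.22]
contact_force: [-14.0, 0.2, 14.6]
opening: 0.001
q [-0.3  -0.07  2.31  0.34  0.51 -2.22] tip->key tool cm [ 0.27  0.08 -0.5 ]
```

The spring force rose over about 4–5 mm, then hit a hard stop, so the key is fully down. One look, then retreat.

```bash
python3 - <<'E'
from h import *
c=read_camera("side"); cv2.imwrite("pics/side6.png",cv2.resize(c["color"][150:330,280:520,::-1],None,fx=3,fy=3))
E
python3 -m crank '[[1,0,0,-1,0,0,0],[1,0,0,-3,0,0,0],[1,0,0,-4,0,0,0],[1,0,0,-3,0,0,0],[1,0,0,0,0,0,0]]'
python3 - <<'E'
from h import *
for n in("side","top"):
    c=read_camera(n); cv2.imwrite(f"pics/{n}7.png",c["color"][:,:,::-1])
    print([(t,np.round(d["location"],1).tolist(),round(d["p"],2)) for t in("lid_edge","start_key_top","dropper_a","tube_rack","slide_box") for d in place_of(t,n) if d["p"]>.5])
E
```

```text
time: 10.3
eef_pos: [0.4705, -0.0212, 0.2035]
tcp_rot: [-0.04, 0.973, 0.007, 0.225]
contact_force: [0.2, 0.2, -1.1]
opening: -0.0
[('lid_edge', [349.5, 241.1], 0.87), ('start_key_top', [247.6, 228.5], 0.74), ('start_key_top', [380.6, 243.0], 0.66), ('tube_rack', [234.8, 382.2], 0.67)]
[('dropper_a', [221.5, 265.1], 0.72), ('dropper_a', [404.6, 243.0], 0.65), ('tube_rack', [188.7, 202.4], 0.62), ('slide_box', [427.1, 179.2], 0.8)]
```

View pics/side6.png

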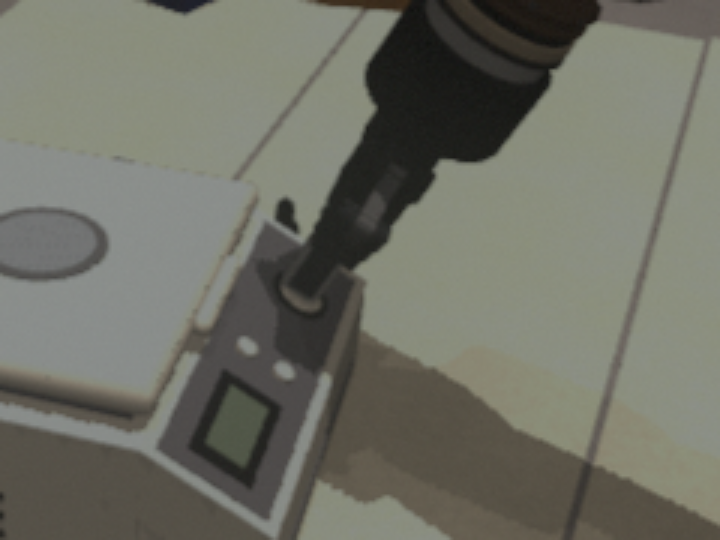

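View pics/side7.png

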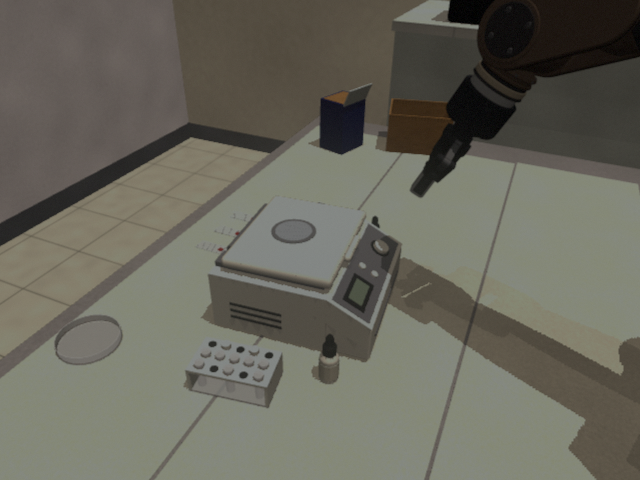

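View pics/top7.png

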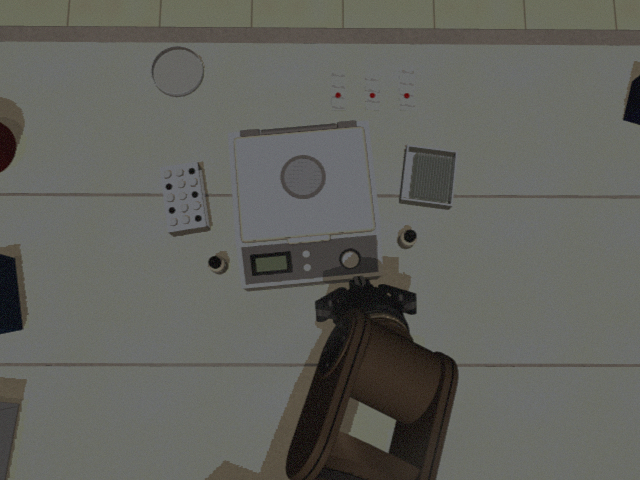

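The pressed view shows the fingertips on the key at (302,290) in the crop. The later views show the key free again (side 381,245; top 350,259) and the lid shut (edge 350,241). The bottles (217,263 and 408,238), rack and box are unmoved, and the arm is clear.

```bash
python3 -m crank '[[1,0,0,0,0,0,0],[1,0,0,0,0,0,0]]'; python3 -c "
from h import *; print(sign_off())"
```

```text
time: 11.1
eef_pos: [0.469, -0.0203, 0.1985]
tcp_rot: [-0.04, 0.975, 0.009, 0.22]
contact_force: [-0.4, -0.4, 0.7]
opening: -0.003
the job is handed in; nothing more can be done
None
```

I pushed the lid shut with closed fingertips on its outer face, pressed the start key once, moved the arm clear and handed the job in at 11.1 s. The hand-in gave no verdict.

- **Lid:** it stopped moving at about 18 N upward force, with the fingertips at the shut height of 124 mm. Its front edge in the side view matches the shut position to about 1 pixel.
- **Start key:** force began to build at the predicted key height. It went through about 5 mm of travel to a hard stop, with about 20 N on the tool. The last pictures show the key free again, but they can't confirm its travel to the last millimetre.
- **Surroundings:** both bottles, the rack and the slide box look the same in the last pictures as at the start. The small keys were not touched, and force on the tool was about zero at hand-in.
- **Disagreements:** the network gave a false start-key report near the hinge, (248,228) in the side view, which I rejected by eye. In the last pictures it also missed the side-view bottle and the top-view key and lid edge, all visible by eye. The first fit was 7 pixels off at one rounded front corner, with the other points within about 3.5.

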